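Press a heel top piece home with a quick clamp and release it

TASK

The block heel lies in the quick clamp with its rubber top piece only started on its two pins. Squeeze the clamp's trigger as often as it takes to walk the jaw onto the top piece and press it fully home against the heel, using the trigger alone and not pushing the jaw, heel or top piece by hand, and stop squeezing as soon as it has seated so that the heel is not crushed. Then press the release tab until the jaw has drawn all the way back, and leave the heel lying in the clamp and the other things on the bench where they are.

Things in the scene. Friction and masses are not known exactly. Their poses are not given: they have to be found in the camera images.
- clamp: Quick clamp lying on its side, screwed to a plywood board. Origin: on the bench under the bar's centre line at the front of the grey head. Own x runs along the bar from head to outer jaw; own y points from bar to pistol grip; z up. mm: board x -130..170, y -103..127, top z 15; head x -96..0, y -23..23, z 20..56; fixed grip y 20..125, front face x -69, z 23..53.
- trigger (a joint): Black trigger in front of the grip, swinging on a vertical pin at clamp (-22, -4) mm: 0 to 0.03 at rest, 0.42 rad at its stop, growing as its free end is pulled towards the grip (clamp -x). A spring returns it. A full stroke walks the outer jaw 6 to 8 mm towards the head, 4 to 6 mm under load (the first 0.05 rad idle); the jaw stays as the trigger returns.
- trigger_front (a point): Point on the trigger's front face, 80 mm from its pin, at rest at clamp (-9, 76) mm, height 38; 33 mm travel to the stop. Trigger 13 mm thick, y 20..110, z 27..49, free space in front. Force needed here: 2 to 8 N walking free, 9 to 14 N pressing the top piece in, rising quickly when it is home even early in a stroke: 15 N is some 35 to 50 N at the jaw; 20 N or more may pass 70 N, which crushes the heel.
- jaw (a joint): Travel of the bar and its outer jaw towards the head in m: 0 fully open (outer pad face at clamp x 130 mm), at most 0.075. Locked against opening by the brake plate; when that is released an internal spring of 3 to 6 N draws it open to 0.
- jaw_pad (a point): Centre of the outer jaw's rubber pad face (50 x 34 mm), facing the top piece, at clamp y -50, z 38 mm.
- release (a joint): Release tab, the tail of the brake plate: about 0 at rest, 0.40 rad fully pressed; swings on a vertical pin at clamp (-73, -16) mm, pressed towards clamp +x. Beyond about 0.1 rad the jaw is free. Sprung back with 1 N; with the clamp loaded it takes up to about 9 N. Frees the jaw only with the trigger let go.
- release_tab (a point): Middle of the rear face (facing clamp -x) of the black thumb pad on the release tab, behind the head on the jaw side, at rest at clamp (-99, -48) mm, height 38; travel 13 mm. Pad 20 mm wide along y, 22 mm high. Free space behind it; the bar's edge runs 38 mm to its +y side.
- heel: Stacked block heel, 60 mm high, lying on its flat breast on the board between the jaws; D-shaped section 46 x 46 mm, 160 g, loose. Origin: underside, at its seat end, next to the fixed jaw; own x runs along the heel towards the top piece. It starts 2 to 5 mm off the fixed pad.
- lift (a joint): How far the top piece (7 mm rubber plate with two steel pins, same outline as the heel) is pressed in, m: starts at 0 to 0.003, fully home at 0.010. The pins are a tight fit and need about 20 N at the jaw.
- lift_face (a point): Centre of the top piece's outer face; 77 mm from the heel's seat end as far out as it goes, 67 mm when home, at height 38 mm.
- mate_heel: The other heel of the pair, finished, standing 67 mm high on the bench beside the clamp. Bystander.
- cement_tin: Closed tin 72 mm across, 85 mm high, on the bench beside the clamp. Bystander.
- hammer: Hammer, 240 mm long, lying on the bench on the jaw side of the clamp. Bystander.
- head_pad (a point): Centre of the fixed jaw's rubber pad, facing clamp +x, at clamp (6, -50) mm, height 38 mm. The steel bar (20 x 8 mm, height 38 mm) slides through the head and sticks out behind it along clamp -x, to x -150 with the jaw open and to x -225 with it fully shut.
Things that resemble listed ones, but are neither listed nor needed, are in the scene too. What is shaped like the heel but blue, orange or pink is not meant.

How it is judged:
On the way, in this order (a step that is already met when the one before it is completed fails the run):
1. the outer jaw has been walked onto the top piece and bears on it (contact force between jaw and lift above 10 N), for 0.1 s.
2. the top piece is fully home (joint above 0.0095 m), the jaw pressing on it (value of joint lift above 0.0095 m and contact force between jaw and lift above 5 N), for 0.2 s.
3. the release tab is pressed (more than 0.15 rad) (value of joint release above 0.15 rad), for 0.1 s.
At the end, for the whole second after the job is handed in: The top piece is within 0.5 mm of fully home, the jaw has drawn back to within 6 mm of fully open, and the heel lies flat and still on the board between the jaws (within about 10 mm of where it was) (value of joint lift above 0.0095 m and value of joint jaw below 0.006 m and x of heel in the frame of clamp between 0 and 0.02 m and y of heel in the frame of clamp between -0.065 and -0.035 m and angle between heel's own z axis and vertical below 0.1 rad and linear speed of heel below 0.02 m/s); the robot touches nothing.
It fails at once if the heel is crushed: more than 70 N between jaw and top piece (contact force between jaw and lift above 70 N).
It fails at once if the jaw or bar is pushed by hand (more than 5 N) (contact force between any of the fingers, the arm and jaw above 5 N).
It fails at once if the heel or top piece is pushed by hand (more than 2 N) (contact force between any of the fingers, the arm and heel above 2 N or contact force between any of the fingers, the arm and lift above 2 N).
It fails at once if a bystander is moved more than 20 mm (distance of any of mate_heel, cement_tin, hammer from where it was at the start of the episode above 0.02 m).
It also fails if it takes over 61 s, if anything falls off the work surface, if the arm or the gripper's body presses on something with over 40 N, if the wrist force passes 120 N, or if a joint passes its speed limit or range.

ROBOT

A 6-joint arm with a two-finger parallel gripper is mounted at the origin on the work surface. World frame = base frame: x ahead of the robot, y to its left, z up, the work surface at z = 0. Lengths are in m, angles in rad, forces in N, time in s.
With the tool pointing down it reaches from about 0.3 to 0.775 m from the base axis. Payload 14.6 kg.
Tool frame: the origin (TCP) lies at the very end of the fingers, on their centre line; the grasp point (between the pads) lies 19 mm behind it; z points along the fingers, x is the direction in which the jaws open and shut, and the axes are right-handed (so a half turn about z gives the same grasp; the last joint's range is limited). The gripper opens to 94 mm and grips with 3 to 60 N. Pads are 16 mm wide; open, the fingers measure 119 mm over their backs; the gripper's body (75 mm by 177 mm) begins 78 mm behind the grasp point.
Start: joints at [1.281, 0.3, 1.521, -0, 1.321, -0.067], TCP at [0.122, 0.536, 0.184] pointing down, gripper open.
Joint ranges: [-3.03, 3.03], [-0.79, 2.21], [0.23, 2.52], [-1.04, 4.18], [0, 3.07], [-2.55, 2.55]. Speed limits (rad/s): [2.22, 2.22, 2.57, 3.14, 3.14, 3.14].

INTERFACE

Orientations are given as [roll, pitch, yaw] about the fixed x, y, z axes, in that order (R = Rz(yaw) Ry(pitch) Rx(roll)).
In Python, from station import ctrl gives the robot as it stands.
- The arm moves only by the shell command python3 -m inch 'ROWS' [FORCE]. ROWS is JSON, one flat list of numbers, 7 for each row, row after row: the shift along the tool's x, y, z in cm, then the turn, a rotation vector about the tool's x, y, z in rad, then the opening, from 0 (shut) to 1 (fully open). In form: [tx, ty, tz, wx, wy, wz, claw, tx, ty, tz, wx, wy, wz, claw, ...]. A call has 1 to 20 rows; each row shifts and turns the commanded pose from where the row before left it, along the tool's axes as they then stand; what a row does not reach is not made up. A row lasts 1/8 s, in which the tool goes at most 62.5 mm and 10.7 degrees, less where a joint would pass 70% of its speed; a pose out of reach is approached as far as the arm can. A call is refused whole if a number of a shift passes 6.25 or a number of a turn 0.188, either way. A call with a gripper value outside its range is refused whole. The fingers move at their own pace and stop on an object; FORCE is the grip in N (left out, the last holds). Time passes only in rows, so rows that do not move let the fingers close. It gives the time, the measured TCP pose, the force and the opening at its end, in the units of the state.
- ctrl.get_obs(): the state, without advancing time (a new reading comes with each control period).
- ctrl.camera(name): name is "side" or "top" or "wrist"; returns (picture, depth): 400x640x3 uint8, red, green, blue; 400x640 float32, m along the optical axis (not along the pixel's ray), 0 where there is no reading.
- ctrl.camera_params(name): a dict with "vertical_fov" (degrees; the focal length in pixels is half the picture's height over the tangent of half this angle, whatever the lens; pixels are square), "cx", "cy" (the principal point, pixels), "distortion" ([k1, k2, p1, p2, k3] as OpenCV has them; the pictures are not rectified), "camera_from_world" (4x4, takes a point from world to camera coordinates); the wrist camera has in their place "mount" (4x4, takes a point from camera to tool coordinates, whose origin is the TCP and whose axes are the tool frame's). Camera axes: x right, y down, z forward; pixel columns grow to the right and rows downward; lengths in m; the calibration is good to about 2 mm. A picture is of the moment at which its call begins: read the wrist's pose just before it. camera_params takes no time and is no camera call.
- ctrl.hand_in(): hands the job in, once; it reports no verdict.
Trained networks look in the newest picture that a camera, given by its name, has taken for a name from the list of things; names that differ only in an ending like _2 or _b are one class to them, and where a whole thing is asked for, a point or a joint stands for the part that bears it (a point fixed in the world has none). Each returns a list of dicts, best first, with "score" (0 to 1); they miss things now and then, are a little off and sometimes report something else, mostly with a low value. They report only what shows in the picture. A call takes as long as a camera call. They do not tell look-alikes from the thing itself.
- ctrl.spot_in(camera, label): "bbox" ([centre column, centre row, width, height] in pixels, round what is visible of it).
- ctrl.place_of(camera, label): "centre" ([column, row] in pixels: a listed point, or the origin of a listed thing).
The state is a dict: "time_s": time; "qpos": joint angles; "joint_vel": joint speeds; "tau": joint torques, N m; "ee_pos": TCP position; "eef_rot": TCP orientation; "force": force on the tool from outside, world axes, zero at the start; "moment": the same for the moment, N m; "grip_width": finger opening in m.
Only numpy, scipy, OpenCV 4.12 (cv2) and the standard library are available. Lean on these libraries where they do the work, as an engineer would, in place of code of your own. Each camera call takes 0.05 s, during which the arm holds its last target. There are 200 camera calls.

## Working session

There is one attempt and no reset: what is moved stays moved. The work goes in short steps, Python scripts to look and compute and a shell command to move; the robot and the scene stay as the last step left them, time stands still between calls to the robot, and variables do not carry over. Pictures are saved under pics/ and viewed, about 8 in all and at most 12, crops included, and the job is handed in when it is done.

```bash
mkdir -p pics; ls; cat > h.py <<'E'
import numpy as np, cv2
from station import ctrl
from scipy.spatial.transform import Rotation as R
def cam(n):
    o=ctrl.get_obs(); p=ctrl.camera_params(n); im,d=ctrl.camera(n)
    f=200/np.tan(np.radians(p["vertical_fov"])/2)
    K=np.array([[f,0,p["cx"]],[0,f,p["cy"]],[0,0,1]])
    if "mount" in p:
        T=np.eye(4);T[:3,:3]=R.from_euler('xyz',o["eef_rot"]).as_matrix();T[:3,3]=o["ee_pos"];W=T@np.array(p["mount"])
    else: W=np.linalg.inv(np.array(p["camera_from_world"]))
    return dict(im=im,d=d,K=K,D=np.array(p["distortion"],float),W=W)
def ray(c,uv):
    q=cv2.undistortPoints(np.array([[uv]],float),c["K"],c["D"])[0,0]
    return c["W"][:3,3], c["W"][:3,:3]@np.array([q[0],q[1],1])
def atz(c,uv,z):
    o,v=ray(c,uv); return o+v*(z-o[2])/v[2]
def dep(c,uv):
    o,v=ray(c,uv); return o+v*c["d"][int(round(uv[1])),int(round(uv[0]))]
def pix(c,P):
    M=np.linalg.inv(c["W"]); r,_=cv2.Rodrigues(M[:3,:3])
    return cv2.projectPoints(np.array(P,float).reshape(-1,1,3),r,M[:3,3],c["K"],c["D"])[0].reshape(-1,2)
def save(n,im): cv2.imwrite(f"pics/{n}.png",im[...,::-1])
E
python3 - <<'E'
from h import *
o=ctrl.get_obs(); print(o["ee_pos"],o["eef_rot"],o["force"])
ims=[]
for n in("top","side"):
    c=cam(n);ims.append(c["im"])
    for l in("clamp","trigger_front","release_tab","jaw_pad","head_pad","lift_face","heel","mate_heel","cement_tin","hammer"):
        z={"clamp":0,"heel":.015,"mate_heel":0,"cement_tin":0,"hammer":0}.get(l,.038)
        print(n,l,[(round(q["score"],2),np.round(q["centre"]).tolist(),atz(c,q["centre"],z)[:2].round(3).tolist()) for q in ctrl.place_of(n,l)[:3]])
save("a_top",ims[0]);save("a_side",ims[1])
E
```

```text
pics
[0.12145451 0.53614348 0.18387647] [-3.14150791e+00  1.13134035e-03  1.34795831e+00] [ 0.65490857  0.42197255 -0.47183293]
top clamp [(0.63, [334.0, 233.0], [0.518, -0.035])]
top trigger_front [(0.64, [330.0, 256.0], [0.448, -0.019]), (0.28, [250.0, 234.0], [0.516, 0.198])]
top release_tab [(0.51, [375.0, 223.0], [0.535, -0.148])]
top jaw_pad [(0.84, [307.0, 203.0], [0.598, 0.039]), (0.67, [268.0, 198.0], [0.617, 0.15])]
top head_pad [(0.6, [339.0, 212.0], [0.57, -0.048])]
top lift_face [(0.67, [416.0, 207.0], [0.578, -0.265]), (0.61, [365.0, 126.0], [0.824, -0.135]), (0.56, [221.0, 163.0], [0.722, 0.284])]
top heel [(0.98, [443.0, 200.0], [0.601, -0.351]), (0.97, [215.0, 190.0], [0.651, 0.305]), (0.75, [296.0, 163.0], [0.725, 0.071])]
top mate_heel [(0.83, [266.0, 198.0], [0.625, 0.162]), (0.57, [338.0, 213.0], [0.574, -0.047])]
top cement_tin [(0.95, [249.0, 234.0], [0.521, 0.209])]
top hammer [(0.63, [268.0, 197.0], [0.627, 0.156])]
side clamp [(0.55, [342.0, 209.0], [0.531, -0.044])]
side trigger_front [(0.5, [372.0, 214.0], [0.447, -0.02]), (0.49, [304.0, 218.0], [0.6, 0.05])]
side release_tab [(0.41, [350.0, 172.0], [0.541, -0.146])]
side jaw_pad [(0.93, [304.0, 218.0], [0.6, 0.05]), (0.54, [311.0, 212.0], [0.591, 0.025]), (0.21, [355.0, 172.0], [0.527, -0.151])]
side head_pad [(0.59, [330.0, 192.0], [0.569, -0.057])]
side lift_face [(0.62, [247.0, 153.0], [0.841, -0.123]), (0.51, [343.0, 148.0], [0.586, -0.241]), (0.5, [216.0, 284.0], [0.713, 0.286])]
side heel [(0.87, [237.0, 317.0], [0.646, 0.329]), (0.84, [251.0, 223.0], [0.726, 0.092]), (0.81, [348.0, 132.0], [0.602, -0.35])]
side mate_heel [(0.76, [275.0, 258.0], [0.635, 0.157])]
side cement_tin [(0.72, [312.0, 290.0], [0.523, 0.208])]
side hammer [(0.65, [290.0, 179.0], [0.699, -0.102])]
```

```bash
python3 - <<'E'
from h import *
a=cv2.imread("pics/a_top.png");b=cv2.imread("pics/a_side.png")
x=cv2.resize(a[110:290,190:470],None,fx=2.85,fy=2.85,interpolation=3)[:, :800]
cv2.imwrite("pics/b.png",x)
y=cv2.resize(b[120:330,200:440],None,fx=2.8,fy=2.8,interpolation=3)
cv2.imwrite("pics/c.png",y)
E
```

```text
(no output)
```

View pics/b.png

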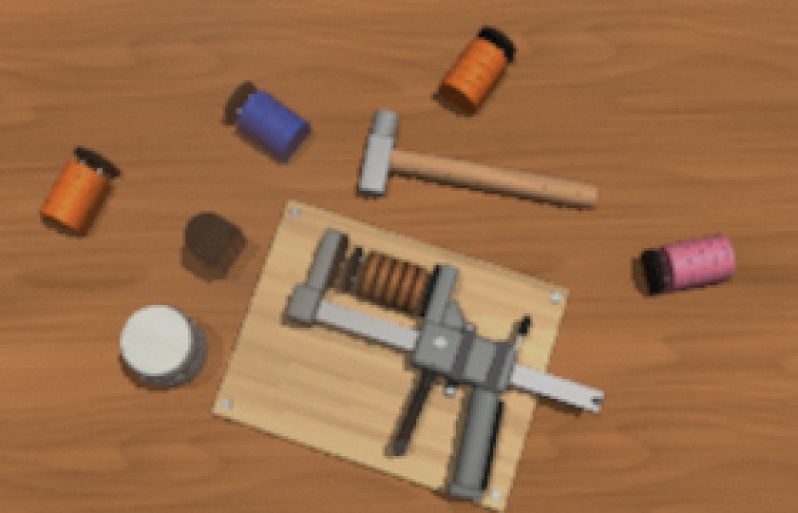

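View pics/c.png

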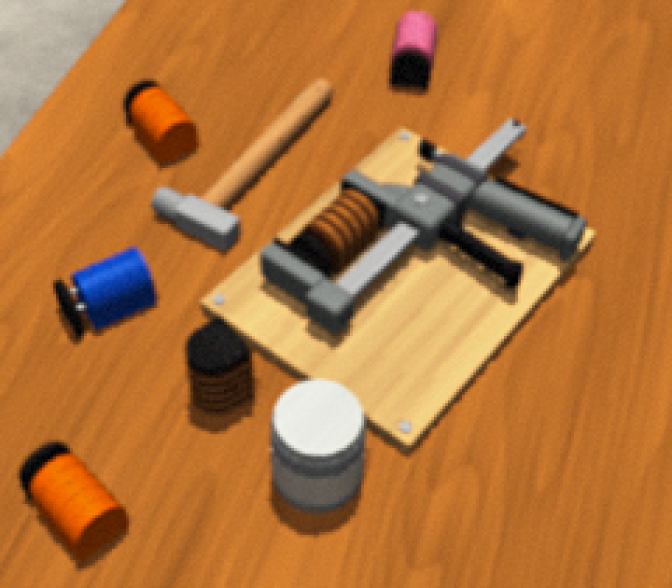

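The board carries the only clamp: trigger at crop b (415,415), release tab (523,325), jaw (328,265), brown heel with started top piece (395,280). Look-alikes: the orange (75,195), (478,70), blue (270,125) and pink (690,265) heels, and the brown mate heel standing at (213,243). The fixed grip (475,440) could be taken for the trigger, and the bar's tail (600,400) for the tab. I choose the thin black lever in front of the grip, and will check it in a close wrist crop.

```bash
python3 - <<'E'
from h import *
from scipy.optimize import least_squares
c=cam("top"); s=cam("side")
g=cv2.cvtColor(c["im"],cv2.COLOR_RGB2GRAY)
cr=np.array([(290,200),(568,290),(213,412),(510,510)],float)/2.85+[190,110]
cr=cv2.cornerSubPix(g,cr.astype(np.float32).reshape(-1,1,2),(4,4),(-1,-1),(3,30,.01)).reshape(-1,2)
B=np.array([(.170,-.103),(-.130,-.103),(.170,.127),(-.130,.127)])
W=np.array([atz(c,p,.015)[:2] for p in cr])
def rt(p,Q): a=np.cos(p[2]),np.sin(p[2]); return np.c_[p[0]+Q[:,0]*a[0]-Q[:,1]*a[1],p[1]+Q[:,0]*a[1]+Q[:,1]*a[0]]
r=least_squares(lambda p:(rt(p,B)-W).ravel(),[.52,-.04,1.22])
print("pose",r.x.round(4),"res mm",(1000*(rt(r.x,B)-W)).round(1).tolist())
N=np.array([(-.009,.076),(-.099,-.048),(.006,-.05)])
print(rt(r.x,N).round(4).tolist(), "net: trig .448,-.019/.447,-.020 tab .535,-.148/.541,-.146 head .570,-.048/.569,-.057")
np.save("pose.npy",r.x)
E
```

```text
pose [ 0.5202 -0.0374  1.2169] res mm [[0.9, 1.1], [1.9, -4.0], [-0.9, 2.7], [-1.9, 0.1]]
[[0.4457, -0.0195], [0.5309, -0.1469], [0.5691, -0.0491]] net: trig .448,-.019/.447,-.020 tab .535,-.148/.541,-.146 head .570,-.048/.569,-.057
```

```bash
python3 -m inch '[-3.6,3.7,0,0,0,0,0,-3.6,3.7,0,0,0,0,0,-3.6,3.7,0,0,0,0,0,-3.6,3.7,0,0,0,0,0,-3.6,3.7,0,0,0,0,0,-3.6,3.7,0,0,0,0,0,-3.6,3.7,0,0,0,0,0,-3.6,3.7,0,0,0,0,0,-3.6,3.7,0,0,0,0,0,-3.6,3.7,0,0,0,0,0,-3.6,3.7,0,0,0,0,0,-3.6,3.7,0,0,0,0,0]' 40
python3 -m inch '[0,0,0,0,0,0.17,0,0,0,0,0,0,0.17,0,0,0,0,0,0,0.17,0,0,0,0,0,0,0.17,0,0,0,0,0,0,0.17,0,0,0,0,0,0,0.17,0,0,0,0,0,0,0.17,0,0,0,0,0,0,0.17,0,0,0,0,0,0,0.17,0,0,0,0,0,0,0.17,0,0,0,0,0,0,0,0]'
cat >> h.py <<'E'
P=np.array([.5202,-.0374,1.2169])
def w2c(w): 
    d=np.array(w)[:2]-P[:2];a,b=np.cos(P[2]),np.sin(P[2]); return 1000*np.array([a*d[0]+b*d[1],-b*d[0]+a*d[1]])
def c2w(x,y,z):
    a,b=np.cos(P[2]),np.sin(P[2]); return np.array([P[0]+(a*x-b*y)/1000,P[1]+(b*x+a*y)/1000,z/1000])
E
python3 - <<'E'
from h import *
o=ctrl.get_obs(); print(o["time_s"],o["ee_pos"],o["eef_rot"],o["force"],"clamp",w2c(o["ee_pos"]))
c=cam("wrist"); im=c["im"].copy()
for l in("trigger_front","release_tab","jaw_pad","head_pad","lift_face"):
    print(l,[(round(q["score"],2),np.round(q["centre"]).tolist(),w2c(atz(c,q["centre"],.038)).round(1).tolist()) for q in ctrl.place_of("wrist",l)[:2]])
for p in [(-9,76,38),(-99,-48,38),(6,-50,38),(170,-103,15),(-130,-103,15),(170,127,15),(-130,127,15),(0,23,56),(0,-23,56)]:
    u=pix(c,c2w(*p))[0]
    if 0<u[0]<640 and 0<u[1]<400: cv2.drawMarker(im,tuple(int(v) for v in u),(255,0,0),0,10)
save("w1",im)
E
```

```text
time_s: 2.7
ee_pos: [0.4599, 0.0153, 0.1846]
eef_rot: [3.141, -0.0, 1.348]
force: [0.6, 1.2, 0.7]
grip_width: 0.0005
time_s: 4.08
ee_pos: [0.4591, 0.017, 0.1845]
eef_rot: [-3.142, -0.0, -0.351]
force: [-0.4, 0.5, 0.3]
grip_width: 0.0005
4.075 [0.45911661 0.01697777 0.18450435] [-3.14155330e+00 -1.37408271e-04 -3.50964644e-01] [-0.37915445  0.49427097  0.34148185] clamp [29.8391801  76.14292453]
trigger_front []
release_tab [(0.5, [432.0, 294.0], [-94.8, -46.1]), (0.43, [452.0, 112.0], [97.3, -50.2])]
jaw_pad [(0.73, [450.0, 112.0], [96.8, -47.9])]
head_pad [(0.69, [445.0, 205.0], [5.0, -51.0])]
lift_face [(0.59, [448.0, 120.0], [89.2, -46.4]), (0.59, [499.0, 363.0], [-188.5, -136.6])]
```

View pics/w1.png

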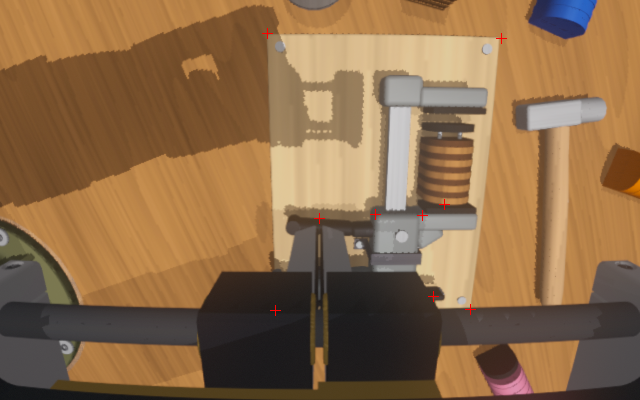

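The wrist view confirms it: black trigger lever at about (310,225), head at (400,235), heel at (446,170), jaw at (450,97). The projected model marks agree to about 3 mm, so I lower the fingers in front of the trigger.

```bash
python3 -m inch '[0,0,5,0,0,0,0,0,0,5,0,0,0,0,0,0,4,0,0,0,0,0,0,1.5,0,0,0,0,0,0,0,0,0,0,0]' ; python3 -m inch '[0,1.0,0,0,0,0,0,0,1.0,0,0,0,0,0,0,0,0,0,0,0,0,0]'; python3 -m inch '[0,1.0,0,0,0,0,0,0,0.5,0,0,0,0,0,0,0,0,0,0,0,0]'
```

```text
time_s: 5.0
ee_pos: [0.4592, 0.017, 0.0296]
eef_rot: [3.141, 0.001, -0.352]
force: [-0.1, 0.9, 0.5]
grip_width: 0.0002
time_s: 5.38
ee_pos: [0.4542, 0.0024, 0.0302]
eef_rot: [-3.141, -0.001, -0.353]
force: [0.2, 0.3, -0.1]
grip_width: 0.0005$: bad value
```

```bash
cat > st.py <<'E'
from h import *
import sys
o=ctrl.get_obs();f=np.array(o["force"]);a,b=np.cos(P[2]),np.sin(P[2])
print("t",round(o["time_s"],2),"clamp",w2c(o["ee_pos"]).round(1),"z",round(o["ee_pos"][2]*1e3,1),"Fx+y",round(a*f[0]+b*f[1],2),round(-b*f[0]+a*f[1],2))
E
python3 -m inch '[0,0,0,0,0,0,0]'; python3 st.py
```

```text
time_s: 5.5
ee_pos: [0.4541, 0.0028, 0.0298]
eef_rot: [-3.141, -0.001, -0.352]
force: [0.6, -0.3, -0.1]
grip_width: 0.0003
t 5.5 clamp [14.8 75.9] z 29.8 Fx+y -0.05 -0.63
```

```bash
python3 -m inch '[0,1.5,0,0,0,0,0,0,0.5,0,0,0,0,0,0,0,0,0,0,0,0]'; python3 st.py; python3 -m inch '[0,1.0,0,0,0,0,0,0,0.8,0,0,0,0,0,0,0,0,0,0,0,0]'; python3 st.py;python3 -m inch '[0,0.6,0,0,0,0,0,0,0,0,0,0,0,0]'; python3 st.py
```

```text
time_s: 5.88
ee_pos: [0.4469, -0.0164, 0.0295]
eef_rot: [-3.142, 0.0, -0.353]
force: [-0.2, 0.2, -0.6]
grip_width: 0.0007
t 5.88 clamp [-5.7 76.1] z 29.5 Fx+y 0.1 0.29
time_s: 6.25
ee_pos: [0.4406, -0.0333, 0.0294]
eef_rot: [3.142, 0.0, -0.353]
force: [0.6, -0.5, -0.4]
grip_width: 0.0007
t 6.25 clamp [-23.7  76. ] z 29.4 Fx+y -0.22 -0.76
time_s: 6.5
ee_pos: [0.4387, -0.0386, 0.0294]
eef_rot: [3.142, 0.0, -0.352]
force: [0.7, 0.1, 0.3]
grip_width: 0.0004
t 6.5 clamp [-29.4  76.1] z 29.4 Fx+y 0.38 -0.62
```

```bash
python3 - <<'E'
from h import *
c=cam("side");s=cam("wrist");t=cam("top")
a=cv2.resize(c["im"][150:270,280:430],(400,320),interpolation=3)
b=cv2.resize(t["im"][180:300,270:420],(400,320),interpolation=3)
save("d",np.vstack([np.hstack([a,b]),cv2.resize(s["im"][20:230,180:520],(400,247)).repeat(1,1) if 0 else np.hstack([s["im"][20:270,200:520],np.zeros((250,480,3),np.uint8)])]))
print(pix(c,c2w(*w2c(ctrl.get_obs()["ee_pos"]),30)))
E
```

```text
[[376.46044069 211.88462119]]
```

View pics/d.png

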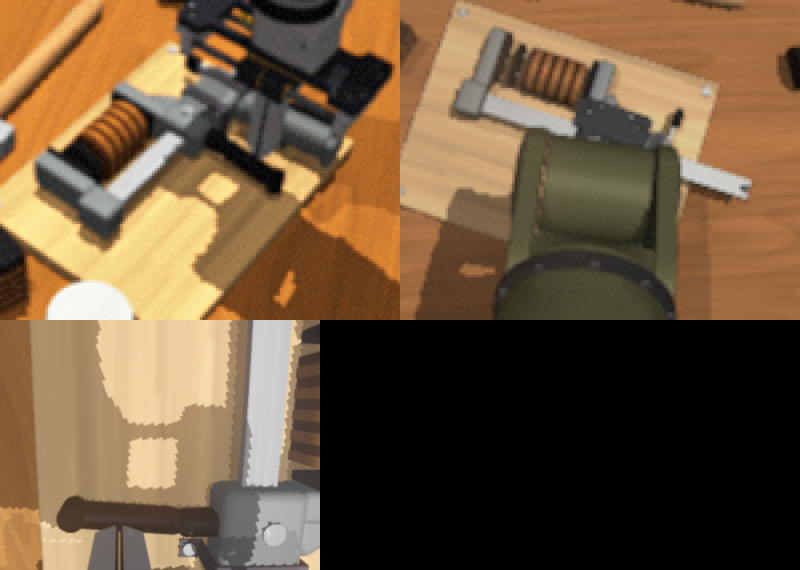

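```bash
python3 - <<'E'
from h import *
c=cam("wrist")
for p in [(340,200),(340,215),(340,225),(290,200),(290,215),(290,228),(318,235),(330,245),(300,260)]:
    print(p,w2c(atz(c,p,.049)).round(1),"dep",w2c(dep(c,p)).round(1),round(dep(c,p)[2]*1e3,1))
print("tip px",pix(c,ctrl.get_obs()["ee_pos"]))
t=cam("top");im=cv2.imread("pics/a_top.png")
for q in [(400,450),(415,415),(428,380)]:
    p=np.array(q)/2.85+[190,110]; print(p,w2c(atz(t,p,.049)).round(1))
E
python3 st.py
```

```text
(340, 200) [-4.9 66.1] dep [-13.9  64. ] 14.9
(340, 215) [-13.   65.9] dep [-13.5  65.8] 47.3
(340, 225) [-18.6  65.8] dep [-18.8  65.8] 48.5
(290, 200) [-4.9 92.1] dep [-13.8  94.9] 15.7
(290, 215) [-13.1  92.2] dep [-13.2  92.3] 48.5
(290, 228) [-20.3  92.4] dep [-20.8  92.5] 47.7
(318, 235) [-24.2  77.5] dep [-19.7  77.5] 61.2
(330, 245) [-30.  71.] dep [-18.3  72. ] 77.9
(300, 260) [-38.8  87.3] dep [-18.8  84.8] 93.1
tip px [[320.46370204 231.11294448]]
[330.35087719 267.89473684] [-19.  103.5]
[335.61403509 255.61403509] [-22.2  68. ]
[340.1754386  243.33333333] [-23.7  32.6]
t 6.75 clamp [-29.1  76. ] z 29.5 Fx+y 0.07 0.52
```

The mosaic shows the fingers standing between the trigger (lower panel, about (140,515)) and the grip, with the trigger at rest in front of them. So they passed it without any contact force. I'll lift out, go back in front, and repeat lower and in small steps with a check.

```bash
python3 -m inch '[0,0,-4,0,0,0,0,0,0,-4,0,0,0,0,0,-2.5,0,0,0,0,0,0,-2.5,0,0,0,0,0,0,0,4,0,0,0,0,0,0,4.8,0,0,0,0,0,0,0,0,0,0,0]'; python3 st.py; python3 - <<'E'
from h import *
c=cam("wrist"); save("e",cv2.resize(c["im"][130:300,230:430],(800,680))[:600])
for p in [(340,200),(340,215),(340,225),(290,215)]:
    print(p,"dep",w2c(dep(c,p)).round(1),round(dep(c,p)[2]*1e3,1))
for r in range(190,300,6): print(r,w2c(dep(c,(308,r))).round(1),round(dep(c,(308,r))[2]*1e3,1))
E
```

```text
time_s: 7.62
ee_pos: [0.4541, 0.0088, 0.0193]
eef_rot: [3.14, 0.006, -0.352]
force: [0.9, -0.2, 0.4]
grip_width: 0.0006
t 7.62 clamp [20.4 78. ] z 19.3 Fx+y 0.15 -0.91
(340, 200) dep [38.2 66.6] 14.8
(340, 215) dep [29.1 66.4] 15.1
(340, 225) dep [22.8 66.3] 15.0
(290, 215) dep [28.8 96.3] 14.8
190 [44.4 85.4] 15.6
196 [40.7 85.4] 15.2
202 [37.1 85.5] 15.4
208 [33.4 85.5] 15.5
214 [29.8 85.5] 15.7
220 [25.6 85.5] 14.3
226 [22.3 85.5] 15.7
232 [31.3 84.2] 50.9
238 [31.3 84. ] 59.1
244 [31.5 83.7] 67.2
250 [31.3 83.5] 73.7
256 [31.2 83.2] 79.9
262 [31.1 83. ] 85.6
268 [31.6 82.8] 92.2
274 [54.9 80.9] 143.7
280 [56.  80.7] 148.7
286 [55.5 80.7] 150.5
292 [54.7 80.6] 151.7
298 [55.3 80.5] 155.2
```

View pics/e.png

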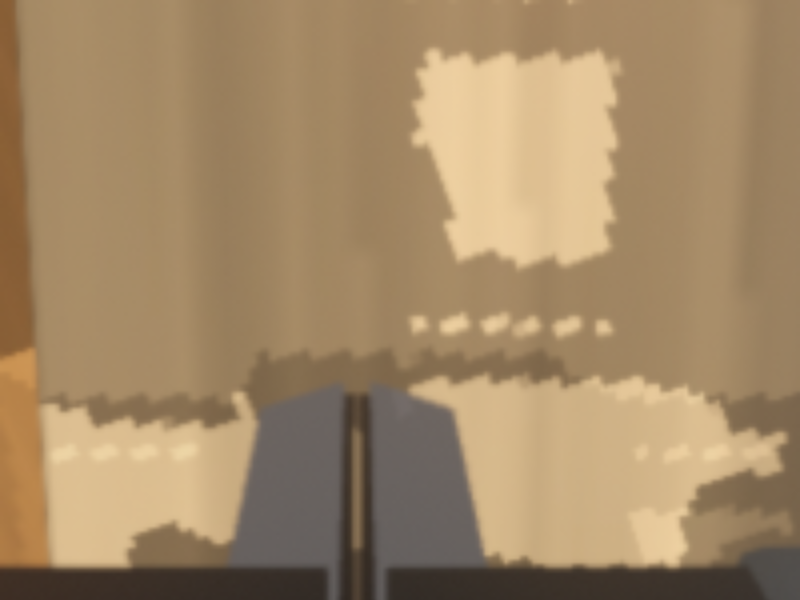

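```bash
python3 -m inch '[0,1.5,0,0,0,0,0,0,0,0,0,0,0,0]'>/dev/null; python3 st.py; python3 -m inch '[0,0.5,0,0,0,0,0,0,0.5,0,0,0,0,0]'>/dev/null; python3 st.py;  python3 -m inch '[0,0.4,0,0,0,0,0,0,0,0,0,0,0,0]'>/dev/null; python3 st.py; python3 - <<'E'
from h import *
c=cam("wrist")
for r in range(180,260,5): print(r,[(w2c(dep(c,(k,r))).round(0)[0],round(dep(c,(k,r))[2]*1e3)) for k in(285,308,345)])
save("f",c["im"])
E
```

```text
t 7.92 clamp [ 5.  75.2] z 23.0 Fx+y 0.02 -0.24
t 8.18 clamp [-4.3 76. ] z 21.8 Fx+y 4.38 2.27
t 8.43 clamp [-8.2 76. ] z 21.6 Fx+y 3.72 1.9
180 [(np.float64(21.0), 14), (np.float64(21.0), 14), (np.float64(21.0), 16)]
185 [(np.float64(18.0), 16), (np.float64(18.0), 14), (np.float64(18.0), 16)]
190 [(np.float64(15.0), 14), (np.float64(15.0), 14), (np.float64(15.0), 13)]
195 [(np.float64(12.0), 16), (np.float64(12.0), 15), (np.float64(12.0), 14)]
200 [(np.float64(9.0), 15), (np.float64(9.0), 16), (np.float64(9.0), 15)]
205 [(np.float64(6.0), 15), (np.float64(6.0), 15), (np.float64(6.0), 14)]
210 [(np.float64(2.0), 14), (np.float64(3.0), 14), (np.float64(3.0), 15)]
215 [(np.float64(-1.0), 14), (np.float64(-0.0), 15), (np.float64(-0.0), 15)]
220 [(np.float64(-3.0), 16), (np.float64(-4.0), 15), (np.float64(-4.0), 14)]
225 [(np.float64(-7.0), 15), (np.float64(-6.0), 16), (np.float64(-6.0), 16)]
230 [(np.float64(-10.0), 15), (np.float64(2.0), 49), (np.float64(-10.0), 15)]
235 [(np.float64(-13.0), 15), (np.float64(3.0), 58), (np.float64(-13.0), 14)]
240 [(np.float64(-16.0), 16), (np.float64(3.0), 65), (np.float64(-16.0), 15)]
245 [(np.float64(-19.0), 16), (np.float64(3.0), 70), (np.float64(3.0), 70)]
250 [(np.float64(-23.0), 14), (np.float64(2.0), 76), (np.float64(3.0), 76)]
255 [(np.float64(-17.0), 37), (np.float64(3.0), 81), (np.float64(3.0), 81)]
```

```bash
python3 -m inch '[0,0.8,0,0,0,0,0,0,0,0,0,0,0,0]'>/dev/null; python3 st.py; python3 -m inch '[0,0.8,0,0,0,0,0,0,0,0,0,0,0,0]'>/dev/null; python3 st.py;  python3 -m inch '[0,0.6,0,0,0,0,0,0,0,0,0,0,0,0]'>/dev/null; python3 st.py; python3 -m inch '[0,0.3,0,0,0,0,0,0,0,0,0,0,0,0]'>/dev/null; python3 st.py; python3 - <<'E'
from h import *
t=cam("top");c=cam("wrist")
for n in("wrist","top"):
  for l in("jaw_pad","lift_face","trigger_front"):
    print(n,l,[(round(q["score"],2),w2c(atz(c if n=="wrist" else t,q["centre"],.038)).round(1).tolist()) for q in ctrl.place_of(n,l)[:2]])
E
```

```text
t 8.72 clamp [-16.1  76. ] z 21.5 Fx+y 3.82 1.65
t 8.97 clamp [-24.   75.5] z 21.6 Fx+y 4.89 -1.74
t 9.22 clamp [-29.8  75.3] z 21.7 Fx+y 6.86 -1.86
t 9.47 clamp [-32.7  75.2] z 21.7 Fx+y 6.22 -1.59
wrist jaw_pad [(0.59, [89.4, -48.4]), (0.25, [16.3, -35.0])]
wrist lift_face [(0.56, [86.2, -48.6])]
wrist trigger_front [(0.63, [86.5, -48.1])]
top jaw_pad [(0.62, [98.4, -49.4])]
top lift_face [(0.61, [252.6, -183.8]), (0.59, [365.8, -75.1])]
top trigger_front []
```

```bash
python3 -m inch '[0,-1.7,0,0,0,0,0,0,-1.6,0,0,0,0,0,0,0,0,0,0,0,0]'>/dev/null; python3 st.py; python3 -m inch '[0,0.8,0,0,0,0,0,0,0.5,0,0,0,0,0]'>/dev/null; python3 st.py;  python3 -m inch '[0,0.4,0,0,0,0,0,0,0.4,0,0,0,0,0]'>/dev/null; python3 st.py; python3 -m inch '[0,0.4,0,0,0,0,0,0,0.3,0,0,0,0,0]'>/dev/null; python3 st.py
```

```text
t 10.25 clamp [ 0.5 76.2] z 21.3 Fx+y -0.66 -0.43
t 10.5 clamp [-13.8  76.5] z 21.3 Fx+y 5.67 3.04
t 10.75 clamp [-21.7  76.2] z 21.4 Fx+y 6.37 -0.18
t 11.0 clamp [-28.6  75.6] z 21.6 Fx+y 7.88 -2.83
```

```bash
python3 -m inch '[0,0.3,0,0,0,0,0,0,0,0,0,0,0,0]'>/dev/null; python3 st.py
```

```text
t 11.25 clamp [-31.6  75.4] z 21.7 Fx+y 6.71 -1.53
```

```bash
python3 -m inch '[0,-1.7,0,0,0,0,0,0,-1.6,0,0,0,0,0,0,0,0,0,0,0,0]'>/dev/null; python3 st.py; python3 -m inch '[0,0.6,0,0,0,0,0,0,0.3,0,0,0,0,0]'>/dev/null; python3 st.py; python3 - <<'E'
from h import *
c=cam("wrist"); cv2.imwrite("pics/g.png",cv2.resize(c["im"][20:230,360:520,::-1],None,fx=2.8,fy=2.8))
for l in("jaw_pad","lift_face"):
    print(l,[(round(q["score"],2),w2c(atz(c,q["centre"],.038)).round(1).tolist()) for q in ctrl.place_of("wrist",l)[:2]])
E
```

```text
t 11.62 clamp [ 2.1 76.1] z 21.4 Fx+y 0.16 -0.36
t 11.88 clamp [-7.7 76.5] z 21.3 Fx+y 5.44 4.11
jaw_pad [(0.56, [82.7, -49.0])]
lift_face [(0.72, [82.7, -49.2])]
```

View pics/g.png

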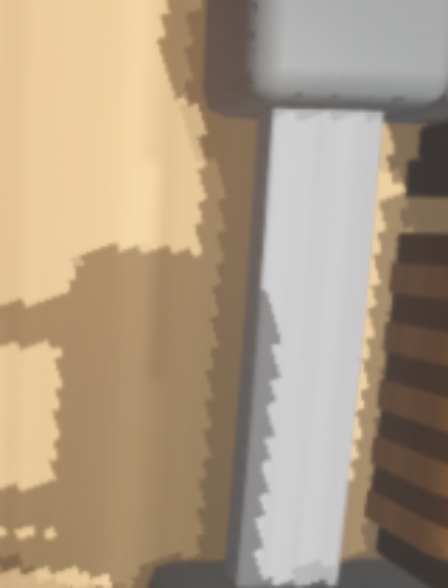

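The crop shows the jaw (upper right) right at the black top piece (430,150), with the gap to the heel still open at about (425,215). From here I press in smaller steps.

```bash
python3 -m inch '[0,0.3,0,0,0,0,0,0,0.3,0,0,0,0,0]'>/dev/null; python3 st.py;  python3 -m inch '[0,0.3,0,0,0,0,0,0,0.3,0,0,0,0,0]'>/dev/null; python3 st.py; python3 -m inch '[0,0.3,0,0,0,0,0,0,0.3,0,0,0,0,0]'>/dev/null; python3 st.py
```

```text
t 12.28 clamp [-13.   76.6] z 21.3 Fx+y 10.89 5.06
t 12.53 clamp [-18.8  76.5] z 21.4 Fx+y 10.57 3.93
t 12.78 clamp [-24.7  75.9] z 21.5 Fx+y 12.97 -0.56
```

```bash
python3 -m inch '[0,0.3,0,0,0,0,0,0,0.2,0,0,0,0,0]'>/dev/null; python3 st.py
```

```text
t 13.03 clamp [-29.6  75.4] z 21.7 Fx+y 12.98 -2.64
```

```bash
python3 -m inch '[0,0.2,0,0,0,0,0,0,0.0,0,0,0,0,0]'>/dev/null; python3 st.py; python3 - <<'E'
from h import *
c=cam("wrist"); im=c["im"];
for l in("jaw_pad","lift_face","heel"):
    print(l,[(round(q["score"],2),w2c(atz(c,q["centre"],.038)).round(1).tolist()) for q in ctrl.place_of("wrist",l)[:2]])
cv2.imwrite("pics/i.png",cv2.resize(im[20:230,400:540,::-1],None,fx=2.8,fy=2.8))
E
python3 -m inch '[0,-1.7,0,0,0,0,0,0,-1.6,0,0,0,0,0,0,0,0,0,0,0,0]'>/dev/null; python3 st.py; python3 -m inch '[0,0.4,0,0,0,0,0,0,0.3,0,0,0,0,0]'>/dev/null; python3 st.py
```

```text
t 13.28 clamp [-31.5  75.2] z 21.8 Fx+y 13.77 -2.73
jaw_pad [(0.75, [77.6, -49.6])]
lift_face [(0.65, [76.5, -46.9])]
heel [(0.92, [11.4, -35.8])]
t 13.85 clamp [ 1.3 76. ] z 21.5 Fx+y 0.44 -0.64
t 14.1 clamp [-6.6 76.4] z 21.3 Fx+y 6.2 3.36
```

View pics/i.png

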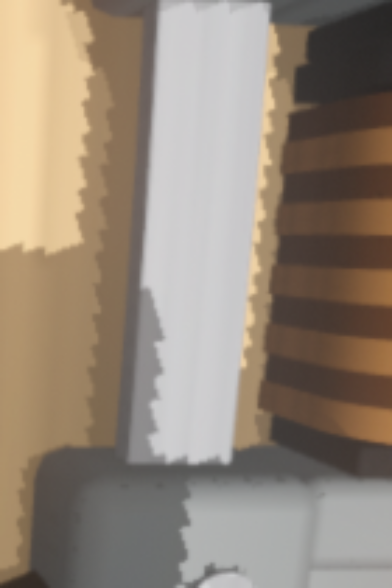

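The top piece at (345,70) is nearly against the heel, with a thin gap at about row 105. The jaw is at about 77.6 mm and should be near 73 when home, so I go on in fine steps.

```bash
python3 -m inch '[0,0.3,0,0,0,0,0,0,0,0,0,0,0,0]'>/dev/null; python3 st.py;  python3 -m inch '[0,0.2,0,0,0,0,0,0,0.0,0,0,0,0,0]'>/dev/null; python3 st.py
```

```text
t 14.35 clamp [-9.2 76.6] z 21.3 Fx+y 8.48 3.9
t 14.6 clamp [-11.   76.6] z 21.4 Fx+y 9.7 4.93
```

```bash
python3 -m inch '[0,0.2,0,0,0,0,0,0,0,0,0,0,0,0]'>/dev/null; python3 st.py;  python3 -m inch '[0,0.2,0,0,0,0,0,0,0.0,0,0,0,0,0]'>/dev/null; python3 st.py
```

```text
t 14.85 clamp [-13.   76.7] z 21.3 Fx+y 9.11 5.15
t 15.1 clamp [-15.   76.6] z 21.4 Fx+y 9.67 4.62
```

```bash
python3 -m inch '[0,0.2,0,0,0,0,0,0,0,0,0,0,0,0]'>/dev/null; python3 st.py;  python3 -m inch '[0,0.2,0,0,0,0,0,0,0.0,0,0,0,0,0]'>/dev/null; python3 st.py
```

```text
t 15.35 clamp [-16.8  76.5] z 21.4 Fx+y 11.71 3.39
t 15.6 clamp [-18.6  76.5] z 21.4 Fx+y 13.98 3.46
```

```bash
python3 -m inch '[0,0.2,0,0,0,0,0,0,0,0,0,0,0,0]'>/dev/null; python3 st.py;  python3 -m inch '[0,0.15,0,0,0,0,0,0,0.0,0,0,0,0,0]'>/dev/null; python3 st.py
```

```text
t 15.85 clamp [-20.2  76.5] z 21.4 Fx+y 17.43 3.13
t 16.1 clamp [-21.4  76.4] z 21.5 Fx+y 19.76 3.24
```

The force is climbing steadily (12, 14, 17, 20 N) at mid stroke, so the piece is seated. I stop squeezing, let the trigger go and check.

```bash
python3 -m inch '[0,-1.0,0,0,0,0,0,0,-1.5,0,0,0,0,0,0,-1.0,0,0,0,0,0,0,0,0,0,0,0,0]'>/dev/null; python3 st.py; python3 - <<'E'
from h import *
c=cam("wrist"); im=c["im"];
for l in("jaw_pad","lift_face","heel","head_pad"):
    print(l,[(round(q["score"],2),w2c(atz(c,q["centre"],.038)).round(1).tolist()) for q in ctrl.place_of("wrist",l)[:2]])
cv2.imwrite("pics/j.png",cv2.resize(im[20:250,400:560,::-1],None,fx=2.6,fy=2.6,interpolation=3))
E
```

```text
t 16.6 clamp [12.7 76.1] z 21.4 Fx+y 0.44 0.54
jaw_pad [(0.93, [74.0, -49.9])]
lift_face [(0.91, [74.8, -50.0])]
heel [(0.93, [16.0, -35.3])]
head_pad []
```

View pics/j.png

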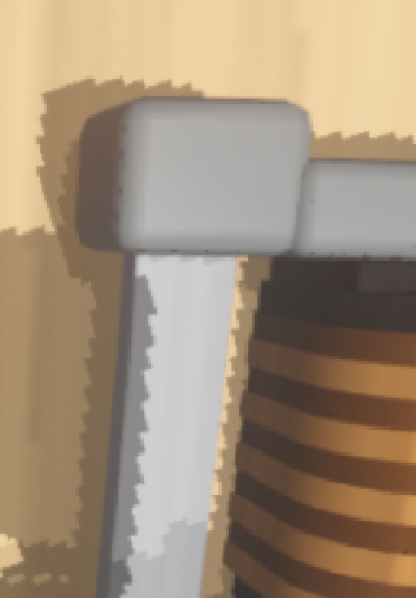

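The top piece is flush on the heel (crop (340,310), no gap) under the jaw. The jaw at about 74 mm agrees with the expected 73. Next is the release tab.

```bash
python3 -m inch '[0,0,-5,0,0,0,0,0,0,-5,0,0,0,0,3.1,3.5,0,0,0,0,0,3.1,3.5,0,0,0,0,0,3.1,3.5,0,0,0,0,0,3.1,3.5,0,0,0,0,0,0,0,0,0,0,0,0,0,0,0,0,0,0,0]'; python3 st.py; python3 - <<'E'
from h import *
c=cam("wrist")
print([(round(q["score"],2),np.round(q["centre"]),w2c(atz(c,q["centre"],.038)).round(1).tolist()) for q in ctrl.place_of("wrist","release_tab")[:3]])
im=c["im"].copy(); u=pix(c,c2w(-99,-48,38))[0].astype(int); print(u); cv2.drawMarker(im,tuple(int(v) for v in u),(255,0,0),0,8)
save("k",cv2.resize(im[100:300,200:440],None,fx=3,fy=3,interpolation=3))
E
```

```text
time_s: 17.85
ee_pos: [0.5207, -0.1733, 0.1212]
eef_rot: [-3.141, 0.001, -0.352]
force: [0.1, -0.1, -0.7]
grip_width: 0.0005
t 17.85 clamp [-127.3  -47.6] z 121.2 Fx+y -0.08 -0.15
[(0.68, array([321., 162.]), [-99.5, -48.1]), (0.67, array([266.,  41.]), [-8.1, -6.8])]
[320 161]
```

View pics/k.png

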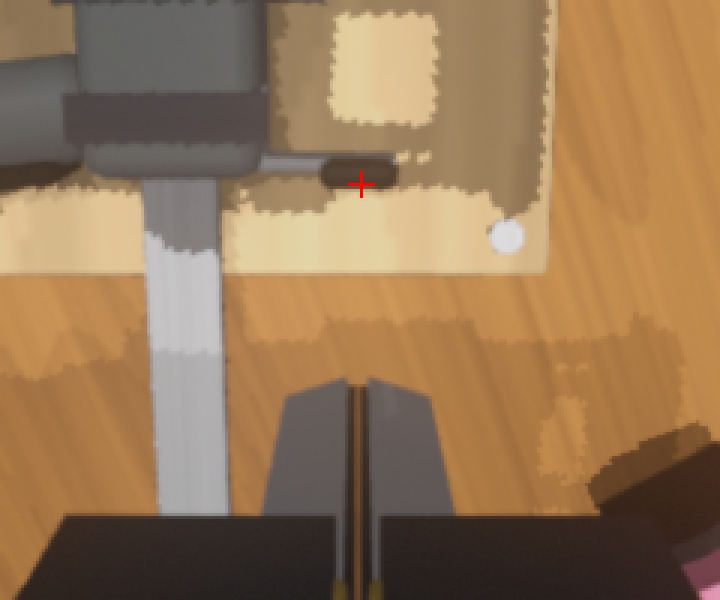

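The pad shows at (360,172), straight ahead of the fingers and clear of the bar at (190,400). The network's point and the model mark agree.

```bash
python3 -m inch '[0,0,5,0,0,0,0,0,0,4.9,0,0,0,0,0,0,0,0,0,0,0]'>/dev/null; python3 st.py; python3 -m inch '[0,-1.0,0,0,0,0,0,0,-1.0,0,0,0,0,0,0,0,0,0,0,0,0]'>/dev/null; python3 st.py; python3 -m inch '[0,-0.4,0,0,0,0,0,0,-0.3,0,0,0,0,0,0,0,0,0,0,0,0]'>/dev/null; python3 st.py
```

```text
t 18.32 clamp [-126.7  -45.9] z 20.2 Fx+y -0.34 0.11
t 18.7 clamp [-106.5  -48.8] z 23.9 Fx+y -1.8 -0.21
t 19.07 clamp [-100.5  -48.5] z 23.0 Fx+y -2.13 -1.14
```

```bash
python3 -m inch '[0,-0.3,0,0,0,0,0,0,-0.1,0,0,0,0,0,0,0,0,0,0,0,0,0,0,0,0,0,0,0,0,0,0,0,0,0,0,0,0,0,0,0,0,0,0,0,0,0,0,0,0,0,0,0,0,0,0,0,0,0,0,0,0,0,0,0,0,0,0,0,0,0]'>/dev/null; python3 st.py; python3 - <<'E'
from h import *
for n in("top","side","wrist"):
  c=cam(n)
  for l in("jaw_pad","lift_face","heel"):
    print(n,l,[(round(q["score"],2),w2c(atz(c,q["centre"],.038 if l!="heel" else .015)).round(1).tolist()) for q in ctrl.place_of(n,l)[:3]])
E
```

```text
t 20.32 clamp [-96.4 -48. ] z 22.4 Fx+y -2.08 0.79
top jaw_pad [(0.97, [133.4, -48.9])]
top lift_face [(0.5, [366.4, -78.1]), (0.48, [19.3, -315.2]), (0.44, [251.8, -181.8])]
top heel [(0.97, [174.4, -159.0]), (0.85, [42.2, -245.0]), (0.84, [-255.5, -182.2])]
side jaw_pad [(0.77, [134.4, -48.0])]
side lift_face [(0.71, [81.6, -43.4]), (0.68, [252.9, 97.3]), (0.59, [259.9, -173.5])]
side heel [(0.98, [11.4, -51.1]), (0.98, [381.5, 3.9]), (0.96, [49.1, -246.9])]
wrist jaw_pad []
wrist lift_face [(0.91, [-184.7, -135.0])]
wrist heel [(0.57, [8.2, -49.1])]
```

```bash
python3 -m inch '[0,1.5,0,0,0,0,0,0,1.5,0,0,0,0,0,0,0,-5,0,0,0,0,0,0,-5,0,0,0,0,0,-3,-5,0,0,0,0,0,0,0,0,0,0,0,0,0,0,0,0,0,0]'>/dev/null; python3 st.py; python3 - <<'E'
from h import *
t=cam("top");s=cam("side")
a=cv2.resize(t["im"][110:290,190:450],(500,346),interpolation=3)[:,:430]
b=cv2.resize(s["im"][170:260,280:370],(346,346),interpolation=3)
save("l",np.hstack([a,b]))
for l in("jaw_pad","lift_face","heel","mate_heel","cement_tin"):
  print(l,[(round(q["score"],2),w2c(atz(s,q["centre"],.038)).round(1).tolist()) for q in ctrl.place_of("side",l)[:2]],[(round(q["score"],2),w2c(atz(t,q["centre"],.038)).round(1).tolist()) for q in ctrl.place_of("top",l)[:2]])
E
```

```text
t 21.8 clamp [-97.2 -47.7] z 171.5 Fx+y -0.1 -0.62
jaw_pad [(0.89, [135.8, -52.6])] [(0.72, [126.7, -48.7])]
lift_face [(0.72, [-179.1, -132.0]), (0.72, [368.2, -74.3])] [(0.62, [251.6, -185.5]), (0.47, [17.4, -318.9])]
heel [(0.9, [61.4, -224.0]), (0.82, [192.5, -136.9])] [(0.75, [41.0, -244.5]), (0.72, [370.5, -2.5])]
mate_heel [(0.95, [238.8, -11.0])] [(0.86, [220.6, -30.2])]
cement_tin [(0.68, [247.1, 92.8])] [(0.7, [222.8, 85.8])]
```

View pics/l.png

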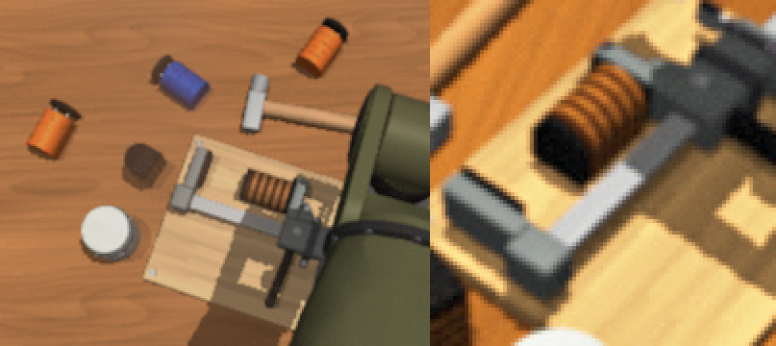

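The jaw is fully drawn back (side panel (485,225)), the top piece is flush on the heel (565,145) and the bystanders are in place. Handing in.

```bash
python3 -c "
from station import ctrl
print(ctrl.hand_in())"
```

```text
the job is handed in; nothing more can be done
None
```

The job is handed in at about 22 s of the 61 s allowed; no verdict was reported. I squeezed the trigger four times: two to walk the jaw up, a third that pressed the top piece most of the way in, and part of a fourth that seated it. I then pressed the release tab until the jaw drew back.

**Last checks**
- **Top piece:** it shows flush on the heel with no gap. With the jaw still on it, the jaw pad measured about 74 mm, against 73 mm expected when home.
- **Jaw:** the last readings were 127 mm (top camera) and 136 mm (side camera), against 130 mm fully open. The cameras disagree by about 9 mm, so this supports "fully open" only roughly; the picture shows it fully back.
- **Heel and bystanders:** the heel lies between the jaws, and the bystanders look unmoved in the last picture. The networks' heel and top-piece readings in that last check picked look-alikes, so I went by the picture there.
- **Robot:** the arm is raised clear of the clamp with no contact force.

**What did not go as planned**
- **First approach:** the fingers ended up behind the trigger with no contact force, and I do not know why. I lifted out and repeated about 8 mm lower, which worked.
- **Seating force:** it reached 19.8 N at the trigger, just under the 20 N limit. I should have stopped at the 17 N reading before it. By your figures that is roughly 45 to 66 N at the jaw, which I estimated and did not measure.

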